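# Clean the clamping fixture and pack a heat sink under its hold-down bar

### The arm

A 6-joint arm with a two-finger parallel gripper is mounted at the origin on a cart in front of the work surface, level with it; the furniture and walls round the work are solid. World frame = base frame: x ahead of the robot, y to its left, z up, the work surface at z = 0. Lengths are in m, angles in rad, forces in N, time in s.
With the tool pointing down it reaches from about 0.275 to 0.825 m from the base axis. Payload 4.9 kg.
Tool frame: the origin (TCP) lies midway between the tips of the shut fingers; the grasp point (between the pads) lies 19 mm behind it (bot.grip_depth is the distance from the TCP to the grasp point, in m); z points along the fingers, y is the line along which they close (so a half turn about z gives the same grasp; the last joint's range is limited). The gripper opens to 85 mm and grips with 20 to 120 N. Pads are 22 mm wide; open, the fingers measure 114 mm over their backs; the gripper's body (76 mm by 85 mm) begins 54 mm behind the grasp point. The pads swing forward as they close: fully open they stand 13 mm farther back than shut.
Start: joints at [-1.252, 0.326, -0.193, 1.052, 0, 1.437], TCP at [0.241, -0.495, 0.231] pointing down, gripper open.
Joint ranges: [-2.65, 2.65], [-0.97, 1.79], [-1.3, 1.35], [-1.93, 2.1], [-1.47, 1.37], [-3.14, 3.14]. Speed limits (rad/s): [2.57, 2.57, 3.14, 3.14, 3.14, 3.14].

### API

Orientations are given as a unit quaternion [w, x, y, z].
In Python, from cell import bot gives the robot as it stands. Calls block until the motion is done:
- bot.move_pose(position, orientation): joint-space move of the TCP to a pose.
- bot.move_linear(position, speed=0.15, rotation=None, until_force=None): straight line of the TCP; rotation=None keeps the orientation; speed is the mean speed in m/s. With until_force (N) it stops when the force on the tool has changed by that much, and returns True; else False.
- bot.goto_joints(angles): joint-space move.
- bot.set_gripper(opening, grasp_force=None): opening from 0.0 (shut) to 1.0 (fully open); grasp_force is the grip in N (None keeps the last); returns when the fingers have stopped.
- bot.wait(seconds).
- bot.solve_ik(position, orientation): joint angles nearest the present ones, or None.
- bot.camera(name): name is "side" or "top" or "wrist"; returns the picture (420x560x3 uint8, red, green, blue); there is no depth.
- bot.calibration(name): a dict with "mtx" (3x3 intrinsics, pixels), "extrinsics" (4x4, takes a point from world to camera coordinates); the wrist camera has in their place "hand_eye" (4x4, takes a point from camera to tool coordinates, whose origin is the TCP and whose axes are the flange's). Camera axes: x right, y down, z forward; pixel columns grow to the right and rows downward; lengths in m; the calibration is good to about 2 mm. A picture is of the moment at which its call begins: read the wrist's pose just before it. calibration takes no time and is no camera call.
A pose or a line that the arm cannot do raises bot.PlanningError and nothing moves.
- bot.close_job(): hands the job in; it is judged then, once.
Trained networks look in the newest picture that a camera, given by its name, has taken for a name from the list of things; names that differ only in an ending like _2 or _b are one class to them, and where a whole thing is asked for, a point or a joint stands for the part that bears it (a point fixed in the world has none). Each returns a list of dicts, best first, with "confidence" (0 to 1); they miss things now and then, are a little off and sometimes report something else, mostly with a low value. They report only what shows in the picture. A call takes as long as a camera call. They do not tell look-alikes from the thing itself.
- bot.search_frame(camera, thing): "bbox" ([left, top, width, height] in pixels, round what is visible of it).
Readings, each from a call of its own:
- bot.read_clock(): time.
- bot.read_joint_positions(): joint angles.
- bot.read_joint_vel(): joint speeds.
- bot.read_joint_efforts(): joint torques, N m.
- bot.read_position(): TCP position.
- bot.read_tool_rot(): TCP orientation.
- bot.read_ft_force(): force on the tool from outside, world axes, zero at the start.
- bot.read_moment(): the same for the moment, N m.
- bot.read_gripper_width(): opening from 0.0 (shut) to 1.0 (fully open).
- bot.read_finger_force(): force on a finger pad.
Only numpy, scipy, OpenCV 4.12 (cv2) and the standard library are available. Lean on these libraries where they do the work, as an engineer would, in place of code of your own. Each camera call takes 0.05 s, during which the arm holds its last target. There are 200 camera calls.

### The job

With the scraper block, sweep all the loose copper offcuts off the fixture's bed into its catch tray and put the scraper back on the worktop; then set the heat sink squarely in the middle of the clean bed, lengthwise to the hold-down bar. Lay spacer plates flat on the heat sink, square to it and centred, adding one at a time and letting the bar down to feel the fit, until the bar just rests snugly on the top plate instead of dropping onto its stop post, with no more plates than that takes. Leave the bar down on the plates and the spare plates lying on the worktop.

Things in the scene. Friction and masses are not known exactly. Their poses are not given: they have to be found in the camera images.
- nest: the aluminium clamping fixture, fixed to the worktop, its place and yaw varying; the origin is on the worktop under the middle of its bed. The bar's hinge bracket (112 mm high) is on its +x side, 100 mm from the origin, the catch tray on its -y side, the round steel stop post (92 mm high, 14 mm thick) at x = -58 mm
- nest_bed (a point): centre of the flat bed's surface, 30 mm above the worktop, axes as the fixture. Inside the fences the bed measures 92 mm along x (-46 to 46) and runs from y = -55 mm (open edge, above the tray) to y = +56 mm; the fences, 6 mm high, stand on its +x, -x and +y edges
- nest_tray (a point): centre of the catch tray's floor, 4 mm above the worktop; 85 mm to the -y side of the middle of the bed; the tray lies right beside the bed's open -y edge, inside 94 mm along x and 57 mm along y, walls 24 mm high
- bar (a joint): hinge angle of the steel hold-down bar: 0 level on its stop post, growing as it swings up and away (+x); at 2.0 it leans on its end stop and stays open, below about 1.5 it sinks shut slowly by its own weight (190 g, damped hinge). Resting on plates, the angle is the height it is held up at the foot over 100 mm: too few plates give 0, just enough give up to about 0.08
- bar_handle (a point): centre of the bar's T-handle, a steel rod 12 mm thick and 110 mm long that runs along the fixture's y, 170 mm from the hinge line; the bar, 24 mm wide, meets it at the middle, so it is gripped about 35 mm to either side
- bar_hinge (a point): the bar's hinge line, 100 mm above the worktop, along the fixture's y (the point turns with the bar). 100 mm from it the bar carries a foot 22 mm wide on a set screw, over the middle of the bed. The foot's length differs each time and is not reported: with the bar on its post the gap from foot to heat sink is 9 to 22.5 mm, to be felt
- scraper_c (a point): centre of the scraper block, a black plastic block with a steel sole: 80 mm long (its x), 24 mm thick (its y; the black part, above 12 mm, is 22 mm thick), 51 mm high (its z); it stands upright on its long sole on the worktop
- sink_c (a point): centre of the dark heat sink, 60 (x) by 50 (y) by 26 (z) mm, standing with the fins up; solid enough on top to carry plates
- shim_0_c (a point): centre of a flat aluminium spacer plate, 60 (x) by 36 (y) by 8 (z) mm, with two dark holes, lying flat; four alike
- shim_1_c (a point): centre of a flat aluminium spacer plate, 60 (x) by 36 (y) by 8 (z) mm, with two dark holes, lying flat; four alike
- shim_2_c (a point): centre of a flat aluminium spacer plate, 60 (x) by 36 (y) by 8 (z) mm, with two dark holes, lying flat; four alike
- shim_3_c (a point): centre of a flat aluminium spacer plate, 60 (x) by 36 (y) by 8 (z) mm, with two dark holes, lying flat; four alike
- chip_0_c (a point): centre of a copper offcut, about 12 by 10 mm and 6 mm thick, loose on the bed at the start; three to five of them are there
- chip_1_c (a point): centre of a copper offcut, about 12 by 10 mm and 6 mm thick, loose on the bed at the start; three to five of them are there
- chip_2_c (a point): centre of a copper offcut, about 12 by 10 mm and 6 mm thick, loose on the bed at the start; three to five of them are there
- chip_3_c (a point): centre of a copper offcut, about 12 by 10 mm and 6 mm thick, loose on the bed at the start; three to five of them are there
- chip_4_c (a point): centre of a copper offcut, about 12 by 10 mm and 6 mm thick, loose on the bed at the start; three to five of them are there
- scraper: the scraper block; origin at the centre of its sole
- shim_0: the same spacer plate; origin at the centre of its underside
- shim_1: the same spacer plate; origin at the centre of its underside
- shim_2: the same spacer plate; origin at the centre of its underside
- shim_3: the same spacer plate; origin at the centre of its underside
- loupe: a black eye loupe 39 mm wide, 34 mm high, a bystander to leave alone; origin under its centre
- capacitor: a black capacitor 22 mm wide, 42 mm high, a bystander to leave alone; origin under its centre
There are look-alikes about, which are no part of the job. What is shaped like the shim_3 but pink is not meant.

How it is judged:
On the way, in this order (a step that is already met when the one before it is completed fails the run):
1. the scraper block, held in the gripper, is down on the bed (contact force between the fingers and scraper above 1 N and z of scraper_c in the frame of nest_bed below 0.04 m and horizontal distance between scraper_c and nest_bed below 0.07 m), for 0.1 s.
2. every offcut is in the catch tray (z of each of chip_0_c, chip_1_c, chip_2_c, chip_3_c, chip_4_c in the frame of nest_tray below 0.022 m and x of chip_0_c in the frame of nest_tray between -0.05 and 0.05 m and y of chip_0_c in the frame of nest_tray between -0.03 and 0.03 m and x of chip_1_c in the frame of nest_tray between -0.05 and 0.05 m and y of chip_1_c in the frame of nest_tray between -0.03 and 0.03 m and x of chip_2_c in the frame of nest_tray between -0.05 and 0.05 m and y of chip_2_c in the frame of nest_tray between -0.03 and 0.03 m and x of chip_3_c in the frame of nest_tray between -0.05 and 0.05 m and y of chip_3_c in the frame of nest_tray between -0.03 and 0.03 m and x of chip_4_c in the frame of nest_tray between -0.05 and 0.05 m and y of chip_4_c in the frame of nest_tray between -0.03 and 0.03 m), for 0.2 s.
3. the heat sink sits squarely in the middle of the bed (horizontal distance between sink_c and nest_bed below 0.012 m and angle between sink_c's own z axis and vertical below 0.06 rad and z of sink_c in the frame of nest_bed below 0.016 m and angle between the x axis of sink_c and the x axis of nest_bed, either way round below 0.2 rad), for 0.2 s.
4. the bar is down on a spacer plate lying on the heat sink (value of joint bar between 0.004 and 0.105 rad and (contact force between bar and shim_0 above 0.1 N or contact force between bar and shim_1 above 0.1 N or contact force between bar and shim_2 above 0.1 N or contact force between bar and shim_3 above 0.1 N)), for 0.2 s.
At the end, for the whole second after the job is handed in: Offcuts in the tray; heat sink flat within 12 mm of mid-bed, square within 0.2 rad; each plate flat in the stack (13 mm, 0.25 rad) or on the worktop 120 mm or more from mid-bed; bar at rest on a plate at 0.004 to 0.105 rad; scraper down on the worktop 140 mm or more from mid-bed (all of step 2 and all of step 3 and all of step 4 and ((horizontal distance between shim_0_c and nest_bed below 0.013 m and angle between the z axis of shim_0_c and the z axis of nest_bed, either way round below 0.06 rad and angle between the x axis of shim_0_c and the x axis of nest_bed, either way round below 0.25 rad) or (horizontal distance between shim_0_c and nest_bed above 0.12 m and height (world z) of shim_0_c below 0.02 m)) and ((horizontal distance between shim_1_c and nest_bed below 0.013 m and angle between the z axis of shim_1_c and the z axis of nest_bed, either way round below 0.06 rad and angle between the x axis of shim_1_c and the x axis of nest_bed, either way round below 0.25 rad) or (horizontal distance between shim_1_c and nest_bed above 0.12 m and height (world z) of shim_1_c below 0.02 m)) and ((horizontal distance between shim_2_c and nest_bed below 0.013 m and angle between the z axis of shim_2_c and the z axis of nest_bed, either way round below 0.06 rad and angle between the x axis of shim_2_c and the x axis of nest_bed, either way round below 0.25 rad) or (horizontal distance between shim_2_c and nest_bed above 0.12 m and height (world z) of shim_2_c below 0.02 m)) and ((horizontal distance between shim_3_c and nest_bed below 0.013 m and angle between the z axis of shim_3_c and the z axis of nest_bed, either way round below 0.06 rad and angle between the x axis of shim_3_c and the x axis of nest_bed, either way round below 0.25 rad) or (horizontal distance between shim_3_c and nest_bed above 0.12 m and height (world z) of shim_3_c below 0.02 m)) and velocity of joint bar below 0.05 rad/s and height (world z) of scraper_c below 0.045 m and horizontal distance between scraper_c and nest_bed above 0.14 m and contact force between the fingers and scraper below 0.05 N); the robot touches nothing.
It fails at once if the loupe or the capacitor is moved by more than 30 mm (distance of any of loupe, capacitor from where it was at the start of the episode above 0.03 m).
Of chip_0, chip_1, chip_2, chip_3, chip_4 only 3 to 5 are there at a start; the rules pass over those that are not, and their reading is None.
At some moment in a run one of scraper, chip_0, chip_1, chip_2, chip_3, chip_4 may be knocked a few centimetres aside while the robot is not near it.
Once in a run the grip may slacken for a moment while it holds something.
It also fails if it takes over 210 s, if anything falls off the work surface, if the arm or the gripper's body presses on something with over 40 N, if the wrist force passes 120 N, or if a joint passes its speed limit or range.

## Working session

There is one attempt and no reset: what is moved stays moved. The work goes in short steps, each a Python script; the robot and the scene stay as the last script left them, time stands still between calls to the robot, and variables do not carry over. Pictures are saved under pics/ and viewed, at most 17 in all, crops included, and the job is handed in when it is done.

```bash
ls; mkdir -p pics
python3 - <<'E'
from cell import bot
import cv2,numpy as np
print(bot.read_clock())
for c in ("top","side"):
    im=bot.camera(c); cv2.imwrite(f"pics/{c}0.png",cv2.resize(im[:,:,::-1],(800,600),interpolation=cv2.INTER_CUBIC))
    k=bot.calibration(c); print(c,np.round(k["mtx"],1).tolist(),np.round(k["extrinsics"],3).tolist())
    for t in ["nest","bar_handle","bar_hinge","scraper","sink_c","shim_0","chip_0_c","loupe","capacitor","nest_tray"]:
        try: print(t,[(np.round(d["bbox"]).astype(int).tolist(),round(d["confidence"],2)) for d in bot.search_frame(c,t)][:7])
        except Exception as e: print(t,repr(e))
print(bot.calibration("wrist"))
print(bot.read_tool_rot(),bot.read_clock())
E
```

```text
pics
0.0
top [[393.4, 0.0, 274.1], [0.0, 393.4, 209.5], [0.0, 0.0, 1.0]] [[-0.01, -1.0, 0.006, -0.163], [-0.989, 0.009, -0.148, 0.532], [0.148, -0.007, -0.989, 1.015], [0.0, 0.0, 0.0, 1.0]]
nest [([330, 232, 10, 18], 0.38)]
bar_handle [([179, 119, 53, 62], 0.93)]
bar_hinge [([178, 121, 50, 58], 0.77), ([132, 239, 15, 17], 0.18)]
scraper [([301, 187, 10, 33], 0.88), ([133, 239, 16, 17], 0.53)]
sink_c [([362, 227, 21, 22], 0.96)]
shim_0 [([296, 230, 16, 24], 0.79), ([330, 232, 10, 16], 0.69), ([355, 193, 18, 24], 0.65), ([330, 195, 16, 20], 0.6), ([177, 122, 49, 57], 0.55), ([165, 212, 19, 23], 0.51), ([181, 119, 86, 125], 0.49)]
chip_0_c [([177, 122, 51, 58], 0.74), ([360, 193, 12, 22], 0.6)]
loupe [([132, 238, 15, 19], 0.62)]
capacitor []
nest_tray [([177, 121, 91, 124], 0.66)]
side [[522.7, 0.0, 281.6], [0.0, 522.7, 208.7], [0.0, 0.0, 1.0]] [[-0.877, -0.48, -0.012, 0.371], [-0.235, 0.451, -0.861, 0.282], [0.419, -0.753, -0.508, 0.992], [0.0, 0.0, 0.0, 1.0]]
nest [([163, 150, 130, 140], 0.58)]
bar_handle [([159, 150, 58, 81], 0.94)]
bar_hinge [([163, 152, 56, 79], 0.82)]
scraper [([2
[... 307 characters left out ...]
29, 142], 0.71), ([316, 212, 27, 14], 0.53)]
nest_tray [([163, 149, 129, 141], 0.97), ([159, 146, 58, 88], 0.42)]
{'mtx': array([[356.42430344,   0.        , 280.5408256 ],
       [  0.        , 356.42430344, 213.64297273],
       [  0.        ,   0.        ,   1.        ]]), 'hand_eye': array([[ 1.18044476e-03, -9.53688573e-01, -3.00793473e-01,
         7.62889669e-02],
       [ 9.99999289e-01,  1.07512403e-03,  5.15670839e-04,
         7.76499069e-06],
       [-1.68399096e-04, -3.00793867e-01,  9.53689164e-01,
        -1.42834852e-01],
       [ 0.00000000e+00,  0.00000000e+00,  0.00000000e+00,
         1.00000000e+00]])}
[-2.12139260e-05  9.74479100e-01  2.24478248e-01  5.36031709e-06] 1.1
```

View pics/top0.png

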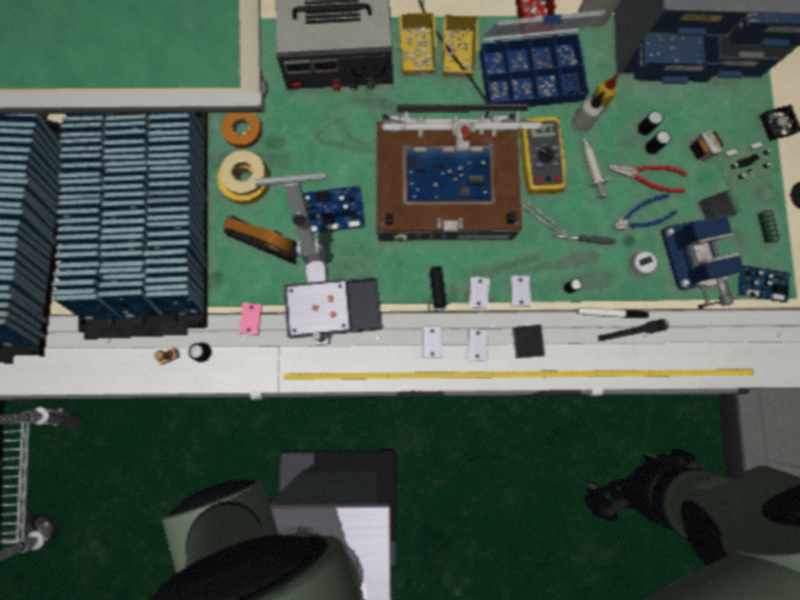

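View pics/side0.png

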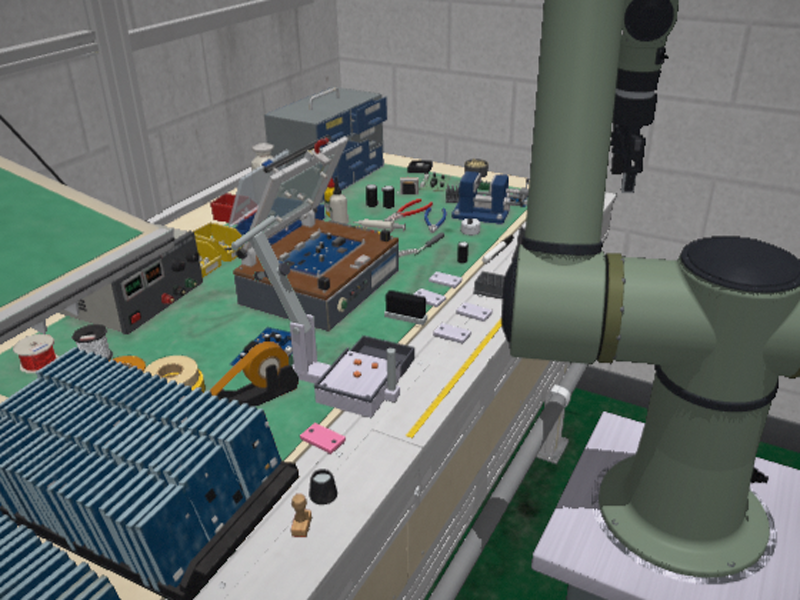

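The top view shows the bed at (318,307) with 4 or 5 copper chips, the tray at (364,305) on world −y, and the hinge and open bar towards +x. The scraper is the black block at (438,287) and the sink is the dark square at (529,341). The plates are at (480,291), (520,290), (432,342) and (478,344). The pink look-alike is at (250,318), the loupe at (200,352) and the capacitor at (573,285). The dark square at (717,205) could be taken for the sink, but it lies far away.

Next I'll convert these to world positions and take closer wrist views.

```bash
cat > h.py <<'E'
from cell import bot
import cv2,numpy as np
from scipy.spatial.transform import Rotation as R
def quat(yaw):  # tool down; tool y axis direction (closing line) at angle yaw+90.. ; tool x at angle yaw
    m=np.array([[np.cos(yaw),np.sin(yaw),0],[np.sin(yaw),-np.cos(yaw),0],[0,0,-1]])
    q=R.from_matrix(m).as_quat(); return [q[3],q[0],q[1],q[2]]
def toolT():
    q=bot.read_tool_rot(); T=np.eye(4); T[:3,:3]=R.from_quat([q[1],q[2],q[3],q[0]]).as_matrix(); T[:3,3]=bot.read_position(); return T
def cam2world(c):
    k=bot.calibration(c)
    return k["mtx"], (toolT()@k["hand_eye"] if c=="wrist" else np.linalg.inv(k["extrinsics"]))
def pix(K,T,u,v,z):
    d=T[:3,:3]@np.linalg.inv(K)@[u,v,1]; o=T[:3,3]; return o+d*(z-o[2])/d[2]
def proj(K,T,p):
    q=K@(np.linalg.inv(T)@np.r_[p,1])[:3]; return q[:2]/q[2]
def save(im,n,s=None):
    b=im[:,:,::-1]
    cv2.imwrite(f"pics/{n}.png",cv2.resize(b,(800,600),interpolation=cv2.INTER_CUBIC) if s is None else s(b))
E
python3 - <<'E'
from h import *
K,T=cam2world("top"); s=1/1.4286
for n,u,v,z in [("bed",318,307,.03),("tray",364,305,.024),("scr",438,284,.051),("sink",529,341,.026),("s",480,291,.008),("s",520,290,.008),("s",432,342,.008),("s",478,344,.008),("pink",250,318,.008),("loupe",200,352,.034),("cap",573,285,.042),("handle",290,180,.25)]:
    print(n,np.round(pix(K,T,u*s,v*s,z),3))
q=bot.read_joint_positions(); print(q)
for x,y in [(.42,-.17),(.42,-.45)]:
    for yaw in (0,np.pi/2,-np.pi/2,np.pi): print(x,y,yaw,bot.solve_ik([x,y,.3],quat(yaw)))
E
```

```text
bed [ 0.519 -0.029  0.03 ]
tray [ 0.523 -0.116  0.024]
scr [ 0.557 -0.255  0.051]
sink [ 0.451 -0.426  0.026]
s [ 0.55  -0.34   0.008]
s [ 0.551 -0.418  0.008]
s [ 0.452 -0.245  0.008]
s [ 0.447 -0.333  0.008]
pink [0.502 0.104 0.008]
loupe [0.436 0.189 0.034]
cap [ 0.554 -0.51   0.042]
handle [ 0.687 -0.011  0.25 ]
[-1.25217640e+00  3.26218105e-01 -1.92608582e-01  1.05201090e+00
  1.45819162e-05  1.43660107e+00]
0.42 -0.17 0 [-0.54776406  0.10438083 -0.29976934  1.16664616  0.          2.5938286 ]
0.42 -0.17 1.5707963267948966 [-0.54776406  0.10438083 -0.29976934  1.16664616  0.          1.02303227]
0.42 -0.17 -1.5707963267948966 [-0.54776406  0.10438083 -0.29976934  1.16664616  0.         -2.11856038]
0.42 -0.17 3.141592653589793 [-0.54776406  0.10438083 -0.29976934  1.16664616  0.         -0.54776406]
0.42 -0.45 0 [-0.93972217  0.42095316  0.12260247  1.27244564  0.          2.20187049]
0.42 -0.45 1.5707963267948966 [-0.93972217  0.42095316  0.12260247  1.27244564  0.          0.63107416]
0.42 -0.45 -1.5707963267948966 [-0.93972217  0.42095316  0.12260247  1.27244564  0.         -2.51051849]
0.42 -0.45 3.141592653589793 [-0.93972217  0.42095316  0.12260247  1.27244564  0.         -0.93972217]
```

Run:
```python
from h import *
bot.set_gripper(1.0)
bot.move_pose([.45,-.3,.3],quat(np.pi))
K,T=cam2world("wrist"); im=bot.camera("wrist"); save(im,"w1"); np.savez("w1.npz",im=im,K=K,T=T)
for t in ["scraper","sink_c","shim_0"]: print(t,[(np.round(d["bbox"]).astype(int).tolist(),round(d["confidence"],2)) for d in bot.search_frame("wrist",t)][:7])
bot.move_pose([.45,-.06,.3],quat(np.pi))
K,T=cam2world("wrist"); im=bot.camera("wrist"); save(im,"w2"); np.savez("w2.npz",im=im,K=K,T=T)
for t in ["chip_0_c","nest","bar_handle"]: print(t,[(np.round(d["bbox"]).astype(int).tolist(),round(d["confidence"],2)) for d in bot.search_frame("wrist",t)][:7])
print(bot.read_clock())
```

```text
scraper []
sink_c [([146, 141, 55, 56], 0.95)]
shim_0 [([235, 220, 34, 44], 0.76), ([240, 141, 33, 51], 0.73), ([177, 218, 32, 48], 0.65), ([313, 144, 32, 49], 0.64), ([402, 167, 157, 187], 0.34)]
chip_0_c []
nest [([210, 163, 152, 226], 0.8)]
bar_handle [([305, 316, 34, 74], 0.92), ([52, 217, 37, 48], 0.56)]
4.5333
```

View pics/w1.png

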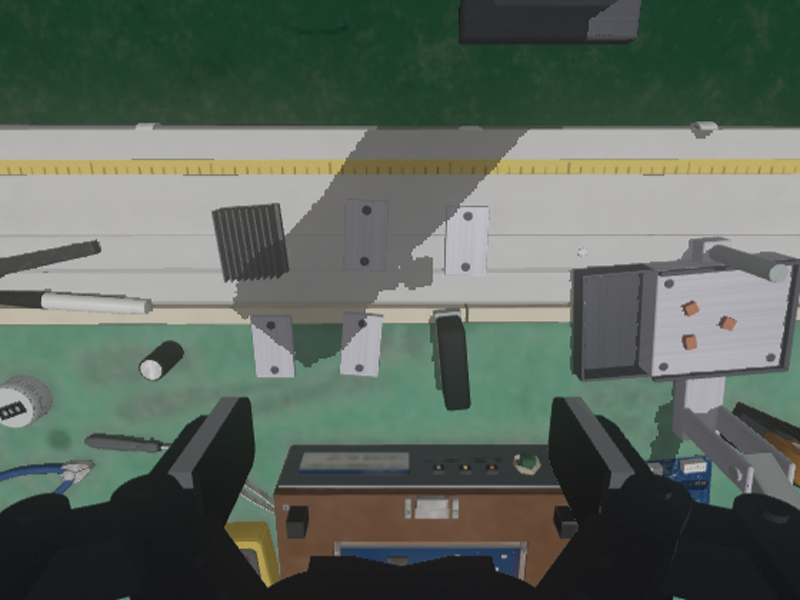

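View pics/w2.png

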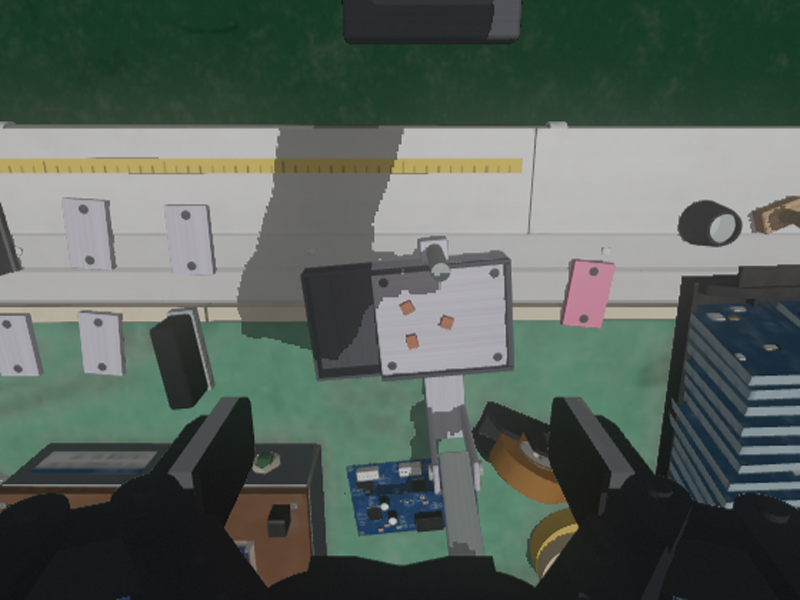

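Run:
```python
from h import *
s=1/1.4286
for f,pts in [("w2",[("sc",383,282,.03),("sc",494,272,.03),("sc",498,357,.03),("sc",392,366,.03),("post",440,268,.092),("chip",407,307,.036),("chip",446,322,.036),("chip",412,341,.036),("pl",89,234,.008),("pl",190,240,.008),("loupe",708,222,.034)]),
 ("w1",[("sc",669,284,.03),("sc",770,357,.03),("sc",663,366,.03),("sinkTL",213,210,.026),("sinkTR",277,204,.026),("sinkBR",287,271,.026),("sinkBL",225,280,.026),
 ("pA",366,210,.008),("pA",365,261,.008),("pB",468,216,.008),("pB",465,267,.008),("pC",271,325,.008),("pC",275,370,.008),("pD",362,324,.008),("pD",359,368,.008),
 ("scr",440,319,.051),("scr",464,317,.051),("scr",470,407,.051),("scr",447,409,.051),("cap",151,368,.042)])]:
    d=np.load(f+".npz")
    for n,u,v,z in pts: print(f,n,np.round(pix(d["K"],d["T"],u*s,v*s,z),4))
    if f=="w2":
        P=np.array([pix(d["K"],d["T"],u*s,v*s,z)[:2] for _,u,v,z in pts[:4]])
        print("c",P.mean(0)); 
        for a,b in((0,3),(1,2),(0,1),(3,2)): e=P[b]-P[a]; print(np.linalg.norm(e),np.arctan2(e[1],e[0]))
```

```text
w2 sc [ 0.4828 -0.0762  0.03  ]
w2 sc [0.4741 0.0163 0.03  ]
w2 sc [0.5508 0.0241 0.03  ]
w2 sc [ 0.5595 -0.069   0.03  ]
w2 post [ 0.4561 -0.0335  0.092 ]
w2 chip [ 0.5029 -0.0561  0.036 ]
w2 chip [ 0.5162 -0.023   0.036 ]
w2 chip [ 0.5334 -0.0516  0.036 ]
w2 pl [ 0.4463 -0.329   0.008 ]
w2 pl [ 0.4514 -0.2429  0.008 ]
w2 loupe [0.4319 0.1845 0.034 ]
c [ 0.51679562 -0.02618356]
0.07701540653161577 0.0935655867882104
0.07704910193933147 0.10102115872990487
0.09294369365686712 1.6645111357126177
0.09351813409496355 1.6641728085116463
w1 sc [ 0.4834 -0.0757  0.03  ]
w1 sc [0.5496 0.0233 0.03  ]
w1 sc [ 0.5583 -0.0692  0.03  ]
w1 sinkTL [ 0.4226 -0.4527  0.026 ]
w1 sinkTR [ 0.4178 -0.4005  0.026 ]
w1 sinkBR [ 0.4733 -0.3961  0.026 ]
w1 sinkBL [ 0.4812 -0.449   0.026 ]
w1 pA [ 0.4247 -0.33    0.008 ]
w1 pA [ 0.4687 -0.3317  0.008 ]
w1 pB [ 0.4297 -0.2435  0.008 ]
w1 pB [ 0.474  -0.2444  0.008 ]
w1 pC [ 0.5279 -0.4181  0.008 ]
w1 pC [ 0.5724 -0.4178  0.008 ]
w1 pD [ 0.5269 -0.3356  0.008 ]
w1 pD [ 0.5703 -0.3394  0.008 ]
w1 scr [ 0.5073 -0.2686  0.051 ]
w1 scr [ 0.5056 -0.2492  0.051 ]
w1 scr [ 0.5873 -0.241   0.051 ]
w1 scr [ 0.5892 -0.2607  0.051 ]
w1 cap [ 0.555  -0.5149  0.042 ]
```

```bash
cat >> h.py <<'E'
O=np.array([.5165,-.0265]); NY=.097
def fx(x,y): c,s=np.cos(NY),np.sin(NY); return O+[c*x-s*y, s*x+c*y]
def st(*a): print(*a,"t",round(bot.read_clock(),1),"p",np.round(bot.read_position(),4),"w",round(bot.read_gripper_width(),3),"ff",np.round(bot.read_finger_force(),1),"F",np.round(bot.read_ft_force(),1))
E
python3 - <<'E'
from h import *
q=quat(np.pi+.1)
bot.move_pose([.547,-.255,.13],q)
bot.move_linear([.547,-.255,.018],speed=.15,until_force=8)
bot.set_gripper(0.0,80); st("grip")
bot.move_linear([.547,-.255,.16],speed=.25); st("lift")
q=quat(np.pi+NY)
a=fx(0,.036)
bot.move_pose([*a,.16],q)
bot.move_linear([*a,.07],speed=.2)
print(bot.move_linear([*a,.040],speed=.03,until_force=5)); st("down")
z=bot.read_position()[2]
bot.wait(.15)
bot.move_linear([*a,z+.0006],speed=.02)
b=fx(0,-.064)
bot.move_linear([*b,z+.0006],speed=.06); st("swept")
bot.move_linear([*b,.14],speed=.2)
c=fx(0,-.2)
bot.move_linear([*(O+[-.04,-.25]),.2],speed=.3)
im=bot.camera("side"); save(im,"s2",lambda b:cv2.resize(b[200:300,180:320],None,fx=5,fy=5,interpolation=cv2.INTER_CUBIC))
im=bot.camera("top"); save(im,"t2",lambda b:cv2.resize(b[180:250,180:280],None,fx=7,fy=7,interpolation=cv2.INTER_CUBIC))
st("end")
E
```

```text
grip t 7.1 p [ 0.5474 -0.2553  0.0184] w 0.246 ff 78.7 F [-0.3 -0.3  4.3]
lift t 7.8 p [ 0.5461 -0.2545  0.1586] w 0.244 ff 78.1 F [-0.5 -0.  -1.9]
True
down t 10.1 p [0.5128 0.0093 0.0534] w 0.247 ff 79.3 F [-0.9 -0.1  5.3]
swept t 12.3 p [ 0.5226 -0.0899  0.054 ] w 0.244 ff 78.4 F [ 0.7  0.1 -0.4]
end t 13.8 p [ 0.4762 -0.2743  0.1987] w 0.245 ff 78.4 F [ 0.1  0.1 -1.7]
```

Run:
```python
import cv2,numpy as np
a=cv2.imread("pics/s2.png");b=cv2.imread("pics/t2.png");a=cv2.resize(a,(700,500));b=cv2.resize(b,(700,490))
c=np.vstack([a,b]); cv2.imwrite("pics/c2.png",cv2.resize(c,None,fx=.6,fy=.6,interpolation=cv2.INTER_AREA))
```

```text
(no output)
```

View pics/c2.png

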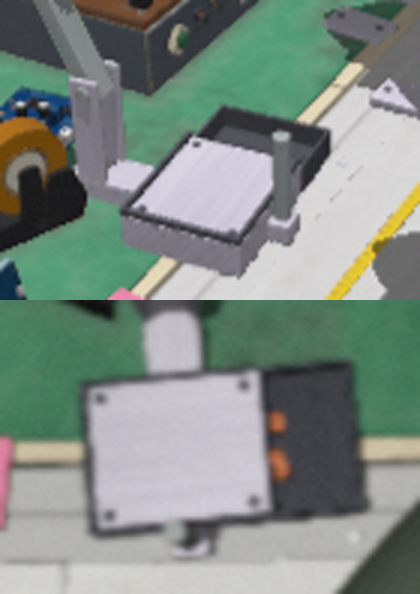

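The bed is clean, and the orange chips lie in the tray at (277,421) and (280,463) of the lower crop, the second blob being probably two chips. Next: put the scraper down, then move the sink.

Run:
```python
from h import *
q=quat(np.pi+.1)
bot.move_pose([.55,-.222,.1],q)
print(bot.move_linear([.55,-.222,.012],speed=.05,until_force=4)); st("scr down")
bot.set_gripper(0.8); bot.move_linear([.55,-.222,.15],speed=.25)
q=quat(np.pi+.08); bot.set_gripper(1.0)
bot.move_pose([.449,-.4246,.12],q)
K,T=cam2world("wrist"); im=bot.camera("wrist"); save(im,"w3")
print(bot.move_linear([.449,-.4246,.002],speed=.1,until_force=8))
bot.set_gripper(0.0,60); st("sink")
bot.move_linear([.449,-.4246,.15],speed=.2); st("lift")
```

```text
True
scr down t 15.9 p [ 0.55   -0.2219  0.0186] w 0.247 ff 79.2 F [0.6 0.2 5. ]
False
sink t 20.1 p [ 0.4495 -0.4252  0.0029] w 0.573 ff 63.4 F [0.1 0.1 5.1]
lift t 21.0 p [ 0.4483 -0.4238  0.1486] w 0.574 ff 62.8 F [-0.8 -0.3 -1.1]
```

View pics/w3.png

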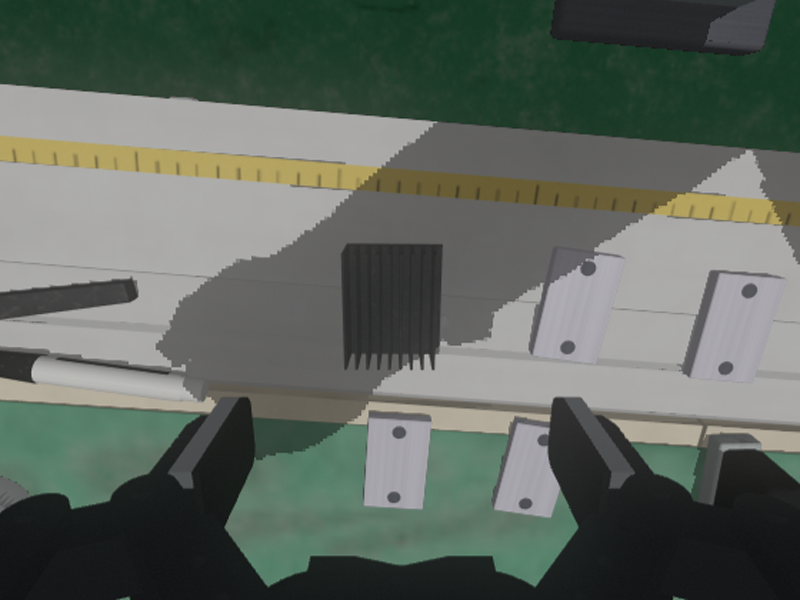

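The sink is held at 0.574 opening, about 50 mm as expected. The picture showed it centred between the fingers at (392,305), with the plates around it. I'll check bed and tray before lowering.

Run:
```python
from h import *
q=quat(np.pi+NY)
bot.move_pose([*fx(-.03,-.16),.2],q)
K,T=cam2world("wrist"); im=bot.camera("wrist"); save(im,"w4"); np.savez("w4.npz",im=im,K=K,T=T)
print([(np.round(proj(K,T,[*fx(x,y),.03])*1.4286)).tolist() for x,y in((0,0),(-.046,-.055),(.046,-.055),(.046,.056),(-.046,.056))]); st("")
```

```text
[[649.0, 319.0], [572.0, 249.0], [558.0, 384.0], [722.0, 384.0], [750.0, 249.0]]
 t 22.0 p [ 0.502  -0.1899  0.1994] w 0.574 ff 62.8 F [-0.7 -0.3 -1.1]
```

View pics/w4.png

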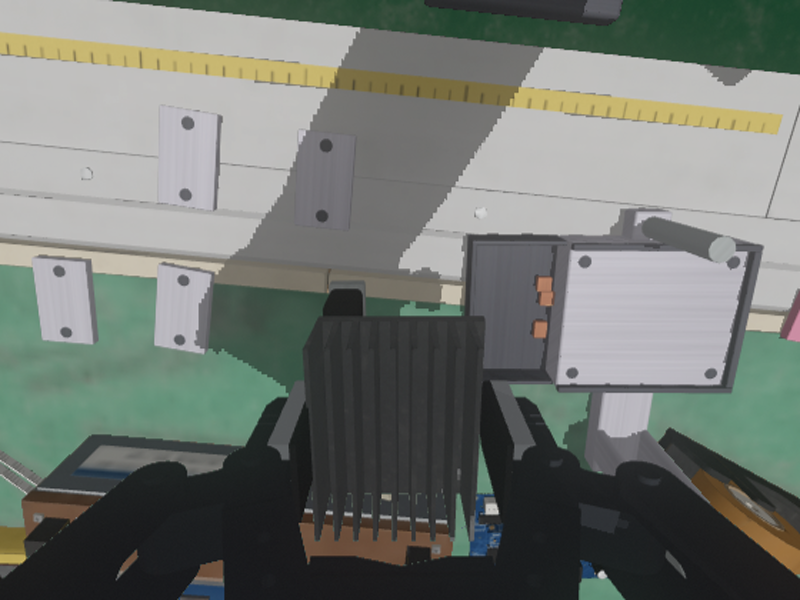

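All three chips are in the tray, at (545,284), (546,298) and (540,329). The bed is clean and its corners match the prediction. Placing the sink.

Run:
```python
from h import *
q=quat(np.pi+NY)
a=fx(0,0)
bot.move_pose([*a,.15],q)
bot.move_linear([*a,.05],speed=.15)
print(bot.move_linear([*a,.028],speed=.03,until_force=4)); st("down")
bot.set_gripper(0.85); bot.move_linear([*a,.15],speed=.2); bot.set_gripper(1.0)
bot.move_linear([*fx(-.08,-.03),.22],speed=.25)
K,T=cam2world("wrist"); im=bot.camera("wrist"); save(im,"w5"); np.savez("w5.npz",im=im,K=K,T=T); st("")
print(bot.search_frame("wrist","sink_c")[:2])
```

```text
True
down t 24.1 p [ 0.5164 -0.0264  0.0329] w 0.568 ff 63.7 F [-1.2  0.6  5.5]
 t 26.2 p [ 0.4403 -0.0639  0.2193] w 1.001 ff 0.0 F [-0.1  0.7 -0.9]
[{'bbox': [283.2, 235.4, 52.8, 67.2], 'confidence': 0.84}]
```

View pics/w5.png

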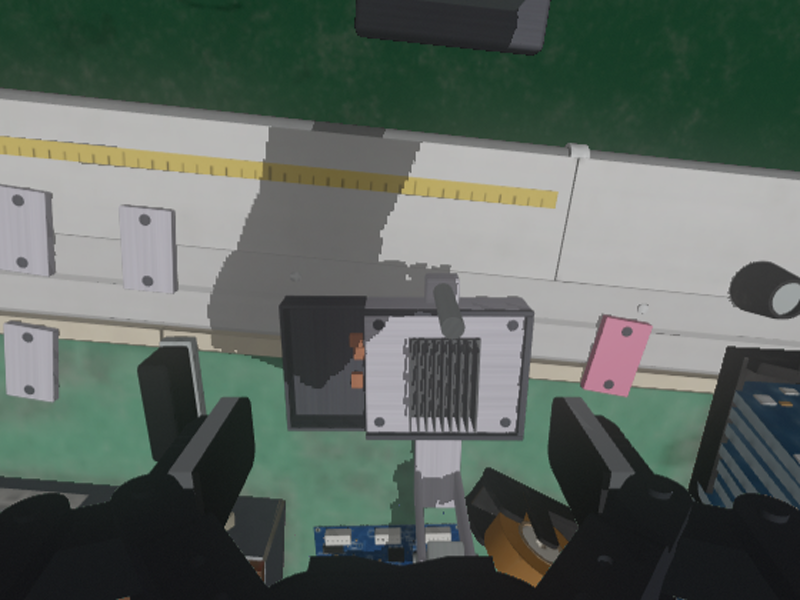

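Run:
```python
from h import *
d=np.load("w5.npz");s=1/1.4286
P=np.array([pix(d["K"],d["T"],u*s,v*s,.056)[:2] for u,v in((410,338),(480,340),(480,431),(406,432))]);print(P,P.mean(0),O)
def pick(x,y,yaw):
    bot.set_gripper(1.0)
    q=quat(np.pi+yaw); bot.move_pose([x,y,.1],q)
    print(bot.move_linear([x,y,.0015],speed=.1,until_force=8)); bot.set_gripper(0.0,50); st("pick")
    bot.move_linear([x,y,.16],speed=.2); st("lift")
pick(.4519,-.244,-.02)
bot.move_pose([*fx(-.03,-.16),.2],quat(np.pi+NY))
im=bot.camera("wrist"); save(im,"w6"); st()
```

```text
[[ 4.81002824e-01 -5.44060822e-02]
 [ 4.77969672e-01 -9.32069000e-03]
 [ 5.44060525e-01  2.78060966e-04]
 [ 5.49778927e-01 -5.00466954e-02]] [ 0.51320299 -0.02837385] [ 0.5165 -0.0265]
False
pick t 29.0 p [ 0.4521 -0.2442  0.0021] w 0.4 ff 49.6 F [-0.7  0.9  4.8]
lift t 29.9 p [ 0.4512 -0.2435  0.1589] w 0.399 ff 49.8 F [-0.2 -1.1 -1. ]
t 30.4 p [ 0.5013 -0.1881  0.1985] w 0.398 ff 49.8 F [-0.9 -0.3 -0.8]
```

View pics/w6.png

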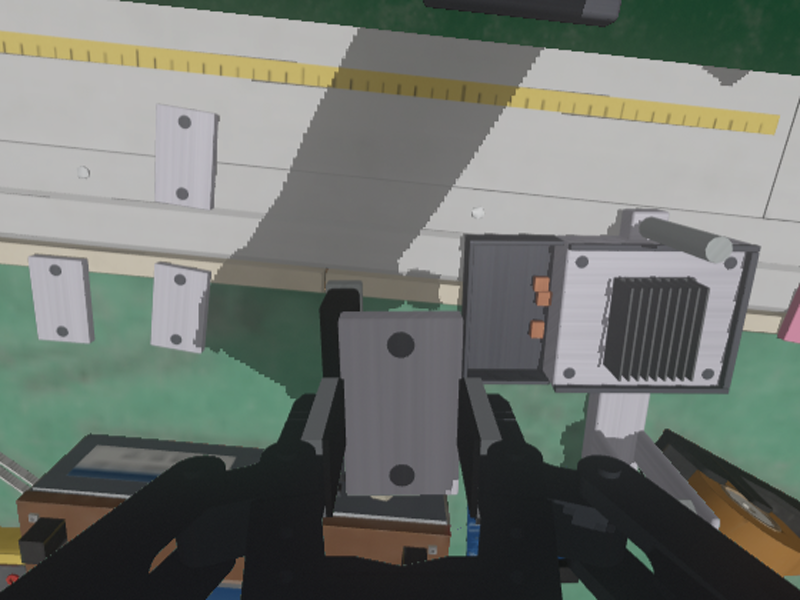

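The plate is held level and square, with its holes at (401,344) and (402,476). The sink is about 3 mm from mid-bed. I'll place plate 1, then bring the bar down and feel it.

```bash
cat >> h.py <<'E'
def held_offset(im_uv):  # tool-frame position of the mean of the hole pixels (800x600 scale) on a held plate
    k=bot.calibration("wrist"); H=k["hand_eye"]; u,v=np.mean(im_uv,0)/1.4286
    d=H[:3,:3]@np.linalg.inv(k["mtx"])@[u,v,1]; o=H[:3,3]; return o+d*((-.006)-o[2])/d[2]
def put(dx,n):  # place plate n (0-based) on the sink; dx = plate centre offset along tool x
    q=quat(np.pi+NY); a=fx(dx,0); z=.056+.008*n+.002
    bot.move_pose([*a,z+.09],q); bot.move_linear([*a,z+.015],speed=.15)
    print(bot.move_linear([*a,z-.004],speed=.03,until_force=4)); st("put")
    bot.set_gripper(0.7); bot.move_linear([*a,z+.09],speed=.2)
HX,HZ,L=.1,.1,.170
QB=quat(-np.pi/2+NY)
def hp(th,dz=0,y=-.035): return [*fx(HX-L*np.cos(th),y),HZ+L*np.sin(th)-.019+dz]
def arc(t0,t1,speed=.15):
    for t in np.linspace(t0,t1,max(2,int(np.ceil(abs(t1-t0)/.22))+1))[1:]:
        bot.move_linear(hp(t),speed=speed); print(round(t,2),np.round(bot.read_ft_force(),1),end=" ")
    print()
E
python3 - <<'E'
from h import *
o=held_offset([(401,344),(402,476)]); print(o)
put(float(o[0]) if abs(o[0])<.012 else 0.,0)
bot.move_linear([*fx(-.06,-.03),.25],speed=.3)
im=bot.camera("wrist"); save(im,"w7",lambda b:b[180:320,180:390].repeat(3,0).repeat(3,1))
bot.set_gripper(.5)
bot.move_pose([*fx(.05,-.06),.36],QB)
bot.move_pose(hp(2.0,.08),QB)
print(bot.move_linear(hp(2.0),speed=.08,until_force=10)); st("pre")
bot.set_gripper(0.0,25); st("grip")
E
```

```text
[ 1.10637741e-03  9.18127745e-05 -6.00000000e-03]
True
put t 32.3 p [ 0.5178 -0.0264  0.0581] w 0.399 ff 50.3 F [-0.3  0.6  5.4]
False
pre t 37.3 p [ 0.6902 -0.0449  0.2363] w 0.501 ff 0.0 F [-0.1  0.8 -0.6]
grip t 37.7 p [ 0.6902 -0.0448  0.2361] w 0.131 ff 24.4 F [0.4 0.2 1.2]
```

View pics/w7.png

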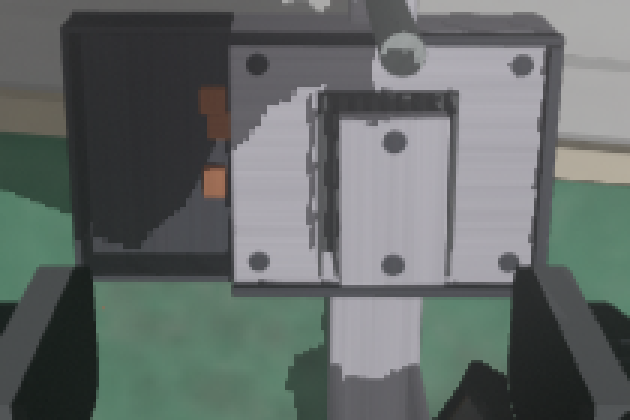

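The plate lies square on the sink, a few mm apart in x, which is well inside tolerance. The handle is gripped. Now lowering the bar.

Run:
```python
from h import *
arc(2.0,.2)
p=bot.read_position(); st("near")
h=bot.move_linear(hp(0,-.012),speed=.025,until_force=4); st(h)
K,T=cam2world("wrist")
save(bot.camera("side"),"s3",lambda b:cv2.resize(b[180:300,160:310],None,fx=4,fy=4,interpolation=cv2.INTER_CUBIC))
```

```text
1.8 [1.3 0.2 4.7] 1.6 [1.1 0.8 7.4] 1.4 [-1.8  3.4  6.8] 1.2 [-2.9  3.3  3.6] 1.0 [-0.9  3.7  1.5] 0.8 [ 1.   5.7 -2. ] 0.6 [-0.6  5.9 -1.1] 0.4 [-1.1  6.2 -0.9] 0.2 [-1.7  5.7 -1.3] 
near t 41.0 p [ 0.4543 -0.0676  0.1154] w 0.13 ff 26.0 F [-1.7  5.7 -1.3]
True t 41.8 p [ 0.4524 -0.0676  0.1046] w 0.127 ff 26.2 F [ 2.  -1.2 -1.1]
```

View pics/s3.png

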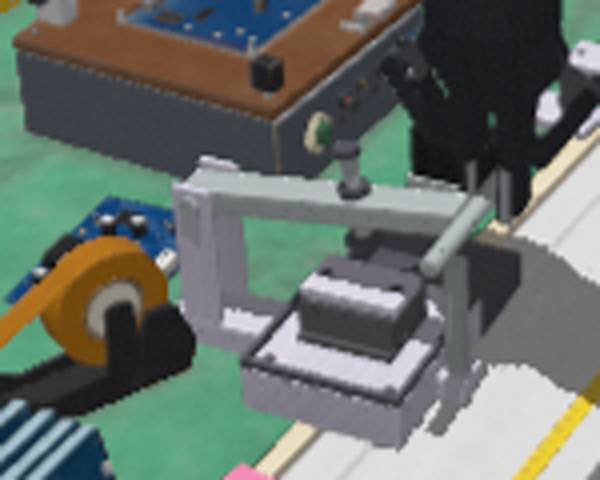

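Run:
```python
from h import *
h=bot.move_linear(hp(0.06),speed=.03); st(h)
h=bot.move_linear(hp(0,-.012),speed=.02,until_force=4); st(h)
bot.set_gripper(.35); bot.wait(1.0); st("rel")
bot.move_linear(hp(0,.09),speed=.2)
save(bot.camera("side"),"s4",lambda b:cv2.resize(b[180:300,160:310],None,fx=4,fy=4,interpolation=cv2.INTER_CUBIC))
print([(np.round(d["bbox"],1),round(d["confidence"],2)) for d in bot.search_frame("side","bar_handle")][:2])
# feel: shut fingers, touch the rod from above
bot.set_gripper(0.0)
a=hp(0,.04); bot.move_linear(a,speed=.2)
print(bot.move_linear(hp(0,.005),speed=.02,until_force=2)); st("touch z_rodtop")
bot.move_linear(hp(0,.09),speed=.2)
```

```text
False t 42.4 p [ 0.4509 -0.0678  0.0911] w 0.13 ff 26.0 F [ 4.   1.2 -0.6]
True t 43.0 p [ 0.4506 -0.0678  0.0808] w 0.131 ff 26.3 F [-0.6  0.1  3.7]
rel t 44.3 p [ 0.4524 -0.0674  0.0812] w 0.345 ff 0.0 F [ 0.6 -0.6 -0.4]
[(array([203.9, 216.5,  83.7,  43.8]), 0.9), (array([258.8, 209.2,  32.5,  21.6]), 0.66)]
True
touch z_rodtop t 46.7 p [ 0.4502 -0.0681  0.1058] w 0.001 ff 2.7 F [-0.8  0.7  5.8]
```

View pics/s4.png

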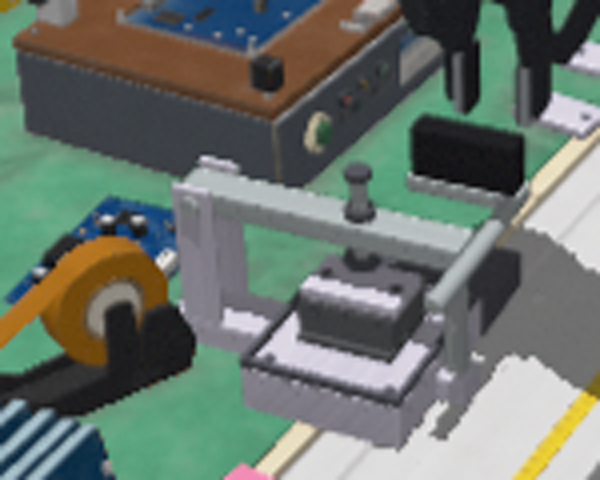

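Contact came at TCP z 0.0808 and the rod top at 0.1058, so the bar is at θ≈0 on its post and one plate is too few. I'll reopen the bar and add plate 2.

```bash
cat >> h.py <<'E'
def open_bar(t0):
    bot.set_gripper(.4); bot.move_linear(hp(t0),speed=.15); bot.set_gripper(0,25); st("grip bar")
    arc(t0,1.97); bot.set_gripper(.5); bot.move_linear(hp(1.97,.1),speed=.2); st("opened")
def pick(x,y,yaw):
    bot.set_gripper(1.0)
    q=quat(np.pi+yaw); bot.move_pose([x,y,.1],q)
    print(bot.move_linear([x,y,.0015],speed=.1,until_force=8)); bot.set_gripper(0.0,50); st("pick")
    bot.move_linear([x,y,.16],speed=.2)
    bot.move_pose([*fx(-.03,-.16),.2],quat(np.pi+NY)); st("lifted")
def holes(im):  # dark hole centres on the held plate (800x600 scale)
    g=cv2.cvtColor(cv2.resize(im,(800,600)),cv2.COLOR_RGB2GRAY)[300:520,345:460]
    n,_,s,c=cv2.connectedComponentsWithStats((g<75).astype(np.uint8))
    return [tuple(np.round(c[i]+[345,300],1)) for i in range(1,n) if 150<s[i,4]<1500 and s[i,2]<45 and s[i,3]<45]
E
python3 - <<'E'
from h import *
open_bar(0.0)
bot.move_pose([*fx(.0,-.12),.34],QB)
pick(.4467,-.331,-.04)
im=bot.camera("wrist"); save(im,"w8"); print(holes(im)); print(bot.read_clock())
E
```

```text
grip bar t 48.7 p [ 0.4508 -0.0684  0.0819] w 0.125 ff 24.5 F [-0.7 -0.4  6.9]
0.22 [-0.3 -1.8 -1.6] 0.44 [-3.3 -4.   0.1] 0.66 [-10.5  -4.9   6.4] 0.88 [-18.8  -3.8  21. ] 1.09 [-13.8  -2.9  24.3] 1.31 [-4.6 -1.9 15.7] 1.53 [-0.9 -3.5 10.3] 1.75 [ 1.3 -3.3  5.2] 1.97 [ 0.9 -4.9  1.6] 
opened t 53.4 p [ 0.685  -0.0451  0.3367] w 0.499 ff 0.0 F [ 0.9  0.4 -0. ]
False
pick t 57.5 p [ 0.447  -0.3312  0.0022] w 0.399 ff 49.5 F [-1.   0.7  5.8]
lifted t 59.1 p [ 0.5018 -0.1883  0.199 ] w 0.397 ff 49.7 F [-0.   0.2 -0.6]
[(np.float64(352.7), np.float64(305.1)), (np.float64(379.6), np.float64(304.4)), (np.float64(402.1), np.float64(344.8)), (np.float64(399.8), np.float64(474.9))]
59.1833
```

View pics/w8.png

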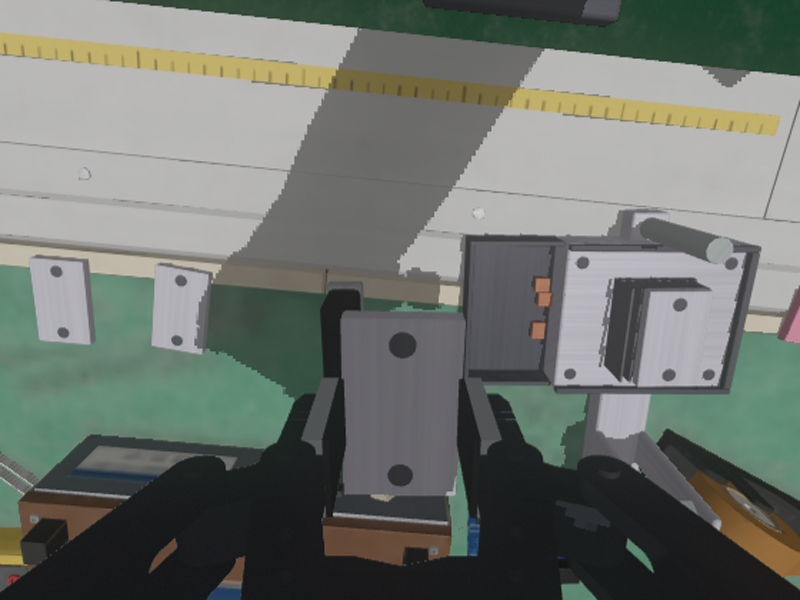

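Plate 2 is held square, with holes at (402,345) and (400,475). The stack looks undisturbed.

```bash
cat >> h.py <<'E'
def lower_and_feel():
    bot.move_linear([*fx(-.06,-.03),.25],speed=.3); bot.set_gripper(.5)
    bot.move_pose([*fx(.05,-.06),.36],QB); bot.move_pose(hp(2.0,.08),QB)
    print(bot.move_linear(hp(2.0),speed=.08,until_force=10)); bot.set_gripper(0.0,25); st("grip")
    arc(2.0,.2); bot.move_linear(hp(.12),speed=.05)
    for _ in range(4):
        h=bot.move_linear(hp(0,-.005),speed=.02,until_force=4); st("contact",h)
        if not h or bot.read_ft_force()[2]>2: break
    th=(bot.read_position()[2]+.019-HZ)/L; print("theta~",th)
    bot.set_gripper(.35); bot.wait(1.5)
    z=max(th,0)*L
    bot.move_linear(hp(0,.09),speed=.2)
    save(bot.camera("side"),"s_feel",lambda b:cv2.resize(b[180:300,160:310],None,fx=4,fy=4,interpolation=cv2.INTER_CUBIC))
    bot.set_gripper(0.0); bot.move_linear(hp(0,.04+z),speed=.2)
    print(bot.move_linear(hp(0,.005),speed=.02,until_force=2)); st("rodtop touch (0.1058 = theta 0)")
    print("theta touch",(bot.read_position()[2]-.1058)/L)
    bot.move_linear(hp(0,.1),speed=.2)
E
python3 - <<'E'
from h import *
o=held_offset([(402,345),(400,475)]); put(float(o[0]),1)
lower_and_feel()
E
```

```text
True
put t 61.1 p [ 0.5178 -0.0263  0.0662] w 0.397 ff 50.3 F [-0.2 -1.   5.1]
False
grip t 66.4 p [ 0.6903 -0.0448  0.2361] w 0.128 ff 24.4 F [0.2 0.6 1.2]
1.8 [1.4 1.1 5.1] 1.6 [1.2 2.7 7.7] 1.4 [-1.7  3.1  8.1] 1.2 [-2.1  3.3  5.1] 1.0 [-1.8  4.2  2.7] 0.8 [-0.7  5.6  0.1] 0.6 [ 0.9  5.7 -2.6] 0.4 [-0.8  6.4 -0.1] 0.2 [-1.2  6.2 -1.1] 
contact True t 71.2 p [ 0.4507 -0.0679  0.0795] w 0.131 ff 27.0 F [-0.4  0.6  5.6]
theta~ -0.009069548498601143
True
rodtop touch (0.1058 = theta 0) t 75.4 p [ 0.4502 -0.0681  0.1059] w -0.003 ff 2.6 F [-1.7 -0.1  5.9]
theta touch 0.0003138593821880309
```

View pics/s_feel.png

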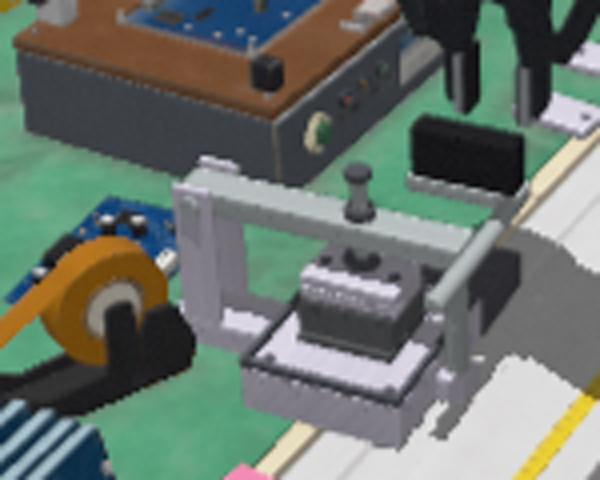

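With two plates the bar is still at θ=0 on its post. I'll add the third.

Run:
```python
from h import *
open_bar(0.0)
bot.move_pose([*fx(.0,-.12),.34],QB)
pick(.5486,-.3375,-.087)
im=bot.camera("wrist"); save(im,"w9"); print(holes(im)); print(bot.read_clock())
```

```text
grip bar t 77.5 p [ 0.4507 -0.0684  0.0819] w 0.131 ff 24.5 F [-2.2 -0.1  6.7]
0.22 [-0.3 -1.5 -1.4] 0.44 [-4.5 -3.2  0.3] 0.66 [-10.9  -4.7   5.8] 0.88 [-18.9  -4.7  20.3] 1.09 [-13.8  -3.3  24.1] 1.31 [-5.8 -2.1 17.8] 1.53 [-0.4 -2.  10. ] 1.75 [ 1.  -4.4  4.9] 1.97 [ 1.5 -5.5  1.6] 
opened t 82.2 p [ 0.685  -0.0451  0.3367] w 0.499 ff 0.0 F [-0.4  0.6 -0.9]
False
pick t 86.4 p [ 0.549  -0.3378  0.0022] w 0.397 ff 50.2 F [-0.9  0.6  4.6]
lifted t 88.1 p [ 0.5021 -0.1885  0.1995] w 0.397 ff 49.8 F [-0.1 -0.6 -0.7]
[(np.float64(353.0), np.float64(304.5)), (np.float64(380.7), np.float64(303.4)), (np.float64(401.2), np.float64(343.1)), (np.float64(400.7), np.float64(473.5))]
88.1083
```

View pics/w9.png

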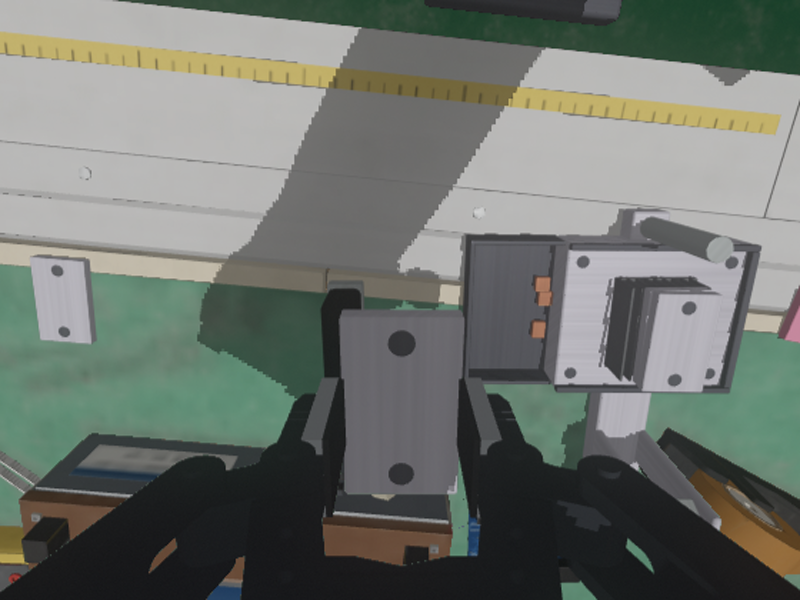

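Plate 3 is held square, with holes at (401,343) and (401,473), and the two-plate stack is neat. Placing it and lowering the bar again.

Run:
```python
from h import *
o=held_offset([(401.2,343.1),(400.7,473.5)]); put(float(o[0]),2)
lower_and_feel()
bot.move_pose([.42,-.25,.3],quat(np.pi)); st("clear")
K,T=cam2world("wrist"); im=bot.camera("wrist"); 
a=cv2.resize(bot.camera("side")[180:300,160:310],(600,480),interpolation=cv2.INTER_CUBIC)
bot.move_pose([.42,-.07,.3],quat(np.pi)); b=bot.camera("wrist")
save(np.vstack([np.hstack([a[:,:,:],np.zeros((480,0,3),np.uint8)]),cv2.resize(b,(600,450))]),"fin",lambda x:cv2.resize(x,(380,590),interpolation=cv2.INTER_AREA))
cv2.imwrite("pics/finw.png",cv2.resize(b[:,:,::-1],(800,600))); st()
```

```text
True
put t 90.0 p [ 0.5183 -0.0263  0.0741] w 0.402 ff 50.3 F [0.1 0.3 4.6]
False
grip t 95.3 p [ 0.6903 -0.0448  0.2361] w 0.126 ff 24.4 F [0.7 0.8 1. ]
1.8 [1.1 2.  4.4] 1.6 [0.6 1.8 8.7] 1.4 [-2.   3.1  7.2] 1.2 [-3.   3.4  5.9] 1.0 [-1.4  3.8  2.9] 0.8 [-0.   4.5 -0.2] 0.6 [ 0.5  5.7 -0.5] 0.4 [-0.5  5.6 -0.1] 0.2 [-1.3  6.4 -0.6] 
contact True t 99.9 p [ 0.4508 -0.0679  0.0869] w 0.129 ff 27.0 F [-0.3  0.5  5.3]
theta~ 0.03444237685402418
True
rodtop touch (0.1058 = theta 0) t 104.0 p [ 0.4502 -0.0681  0.1133] w -0.002 ff 3.4 F [-1.1 -0.   7. ]
theta touch 0.044262767975172236
clear t 105.7 p [ 0.4196 -0.2494  0.2987] w 0.001 ff 0.0 F [-0.2 -0.3 -0.4]
t 106.6 p [ 0.4205 -0.0709  0.3   ] w -0.002 ff 0.0 F [ 0.6 -0.7  0.9]
```

View pics/fin.png

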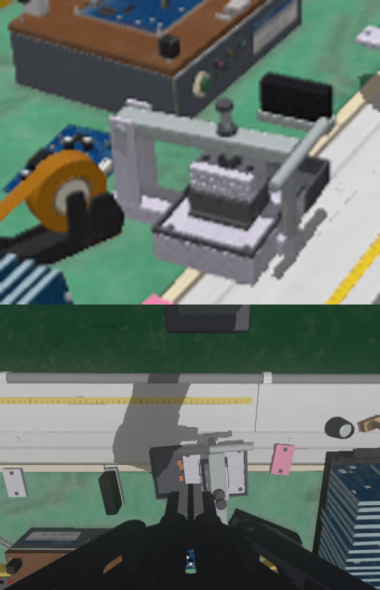

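The bar rests at θ≈0.044 on the three-plate stack. The chips are in the tray, the scraper stands upright on the worktop, and the spare plate lies far off. The arm is clear, so I'm handing in.

```bash
python3 -c "
from cell import bot
print(bot.close_job())"
```

```text
the job is handed in; nothing more can be done
None
```

The job is handed in, with no verdict returned: the three offcuts found are in the tray, the scraper is back on the worktop, and the heat sink is about 3 mm off mid-bed with three plates on it. The bar rests on the top plate at about 0.044 rad (one and two plates both left it on its post), and the spare plate lies on the worktop.

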